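Check the spring scale and put the weights away

TASK

The steel check weights have been left out on the turntable. Lift the lid off the weight box by its knob and lay it flat on the rubber mat, then check the spring scale with the weights one at a time, smallest first: stand each gently upright in the middle of the pan, let go and let the pan settle, then lift it off and stand it upright in the box before taking the next. When all are away, lay the lid squarely back on the box so that it covers it all round; never drive the pan down onto its stop, and leave everything else on the bench where it is.

Things in the scene. Friction and masses are not known exactly. Their poses are not given: they have to be found in the camera images.
- lid: loose dark wooden lid of the weight box, a flat plate 296 (x) x 136 (y) x 8 mm, 0.2 to 0.4 kg, with a round steel knob in its middle: neck 18 mm across, head 30 mm across from 26 to 48 mm above the plate's underside. Origin: centre of the underside; x along its length. It starts on the box; it has no locating lip.
- box: fixed wooden weight box, open on top, 276 (x) x 116 (y) outside, 85 mm tall, walls and floor about 6 mm, empty at the start. Origin: centre of its underside; x along its length. Three weights fit in a row along x, e.g. at x = -80, 0 and +80 mm.
- mat: fixed black rubber mat, 310 (x) x 150 (y) x 4 mm, flat on the bench, beside the box; on either side of it from start to start. Origin: centre of its underside; x along its length.
- turntable: freely spinning turntable: a grey disc 250 mm across whose top is 24 mm above the bench, on a fixed black foot. Origin: centre of the foot's underside, on the axis. The disc turns at a touch; the weights stand on it about 60 mm from the axis.
- scale: fixed green sprung scale, housing 150 (x) x 160 (y) x 50 mm, dials on its ends. Origin: centre of its underside.
- pan_center (a point): centre of the upper face of the scale's round flat steel pan, 144 mm across, no rim, with a dark ring 80 mm across round the centre. 86 mm above the bench when empty; moves with the pan.
- pan (a joint): how far the pan is pressed down, m: 0 empty, 0.022 on its hard stop. Spring 650 N/m after a preload of about 0.8 N, well damped; the pan moves straight up and down and does not turn.
- weight_s: smallest and lightest of the steel check weights, 400 g: a round body 40 mm across and 30 mm tall, then a neck 16 mm across and 10 mm long, then a round knob head 24 mm across and 22 mm tall (head from 40 to 62 mm above the foot; total height 62). Origin: centre of the underside; z up along the axis. May be absent (None). On the pan it sinks it by about 5 mm.
- weight_m: middle of the steel check weights, 630 g: a round body 50 mm across and 34 mm tall, then a neck 16 mm across and 10 mm long, then a round knob head 24 mm across and 22 mm tall (head from 44 to 66 mm above the foot; total height 66). Origin: centre of the underside; z up along the axis. May be absent (None). On the pan it sinks it by about 8 mm.
- weight_l: largest and heaviest of the steel check weights, 900 g: a round body 60 mm across and 36 mm tall, then a neck 16 mm across and 10 mm long, then a round knob head 24 mm across and 22 mm tall (head from 46 to 68 mm above the foot; total height 68). Origin: centre of the underside; z up along the axis. May be absent (None). On the pan it sinks it by about 12 mm.
- dish: bystander: glass dish 110 mm across, 40 mm tall. Origin: centre of the underside.
- square: bystander: steel engineer square, stock 100 x 18 x 14 mm along x about the origin, thin blade 150 mm long towards +y. Origin: underside of the stock's middle.
- clamp_a: bystander: wooden spring clamp 150 x 45 x 20 mm, along its x, lying near the robot. Origin: centre of the underside.
- clamp_b: bystander: a second, like clamp_a, lying at the far side.
- brush: bystander: silicone brush with a handle, 190 mm, along its x, lying near the robot.
- glue: bystander: white plastic bottle, 60 mm across, 150 mm tall. Origin: centre of the underside.
Not all that is in view belongs to the job. Leave any blue look-alike of the scale alone.

How it is judged:
By the outcome, as a careful person would: the job done as asked, in the order asked, and still so for the second after the job is handed in, with the robot touching nothing.
Of weight_s, weight_m, weight_l only 2 to 3 are there at a start; the rules pass over those that are not, and their reading is None.
At some moment in a run one of weight_s, weight_m, weight_l, lid may be knocked a few centimetres aside while the robot is not near it.
It also fails if it takes over 210 s, if anything falls off the work surface, if the arm or the gripper's body presses on something with over 40 N, if the wrist force passes 120 N, or if a joint passes its speed limit or range.

ROBOT

A 6-joint arm with a two-finger parallel gripper is mounted at the origin on the work surface. World frame = base frame: x ahead of the robot, y to its left, z up, the work surface at z = 0. Lengths are in m, angles in rad, forces in N, time in s.
With the tool pointing down it reaches from about 0.3 to 0.875 m from the base axis. Payload 6.4 kg.
Tool frame: the origin (TCP) lies on the centre line of the jaws, within the pads' length; the fingertips stand 8 mm ahead of it and the grasp point (between the pads) lies 11 mm behind it; z points along the fingers, y is the line along which they close (so a half turn about z gives the same grasp; the last joint's range is limited). The gripper opens to 85 mm and grips with 20 to 120 N. Pads are 22 mm wide; open, the fingers measure 114 mm over their backs; the gripper's body (76 mm by 85 mm) begins 54 mm behind the grasp point. The pads swing forward as they close: fully open they stand 13 mm farther back than shut.
Start: joints at [1.084, 0.181, 1.607, -0, 1.354, -0.206], TCP at [0.159, 0.552, 0.239] pointing down, gripper open.
Joint ranges: [-2.99, 2.99], [-0.89, 2.07], [0.3, 2.58], [-1.14, 4.28], [0, 2.63], [-3.12, 3.12]. Speed limits (rad/s): [2.57, 2.57, 3.01, 3.14, 3.14, 3.14].

INTERFACE

Orientations are given as a unit quaternion [w, x, y, z].
In Python, from bench import ctrl gives the robot as it stands.
- The arm moves only by the shell command python3 -m handwheel 'ROWS' [OPENING]. ROWS is JSON, a list that holds one entry, the list of rows, each a list of 4 numbers: the shift along the tool's x, y, z each as a share of 20 cm, from -1 to 1, then the turn about the tool's z as a share of 1.5 rad, from -1 to 1. In form: [[[x, y, z, twist], ...]]. A call has 1 to 10 rows; each row is the pose to reach, as a shift and turn from the pose commanded when the call began, along the tool's axes at that moment; what a row does not reach only later rows make up. A row lasts 1/8 s, in which the tool goes at most 62.5 mm and 10.7 degrees, less where a joint would pass 70% of its speed; a pose out of reach is approached as far as the arm can. A call with a number of a shift or a turn outside -1 to 1 is refused whole. A call with a gripper value outside its range is refused whole. OPENING is the finger opening in mm, from 0 to 85.4, set as the call begins (- or left out, the last holds). The fingers move at their own pace and stop on an object; the grip force is fixed at half the most. Time passes only in rows, so rows that repeat a pose let the fingers close. It gives the time, the measured TCP pose, the force, the opening and the grip force at its end, in the units of the state.
- ctrl.get_obs(): the state, without advancing time (a new reading comes with each control period).
- ctrl.camera(name): name is "side" or "top" or "wrist"; returns a dict with "color" (400x640x3 uint8, red, green, blue), "range_z" (400x640 float32, m along the optical axis (not along the pixel's ray), 0 where there is no reading), "K" (3x3 intrinsics, pixels), "pose" (4x4, takes a point from camera to world coordinates); the wrist camera has in their place "T_tool_cam" (4x4, takes a point from camera to tool coordinates, whose origin is the TCP and whose axes are the flange's). Camera axes: x right, y down, z forward; pixel columns grow to the right and rows downward; lengths in m; the calibration is good to about 2 mm. A picture is of the moment at which its call begins: read the wrist's pose just before it.
- ctrl.hand_in(): hands the job in; it is judged then, once.
The state is a dict: "time_s": time; "q": joint angles; "dq": joint speeds; "joint_efforts": joint torques, N m; "eef_pos": TCP position; "eef_rot": TCP orientation; "wrist_force": force on the tool from outside, world axes, zero at the start; "torque": the same for the moment, N m; "opening": opening from 0.0 (shut) to 1.0 (fully open); "grasp_force": force on a finger pad.
Only numpy, scipy, OpenCV 4.12 (cv2) and the standard library are available. Lean on these libraries where they do the work, as an engineer would, in place of code of your own. Each camera call takes 0.05 s, during which the arm holds its last target. There are 200 camera calls.

## Working session

There is one attempt and no reset: what is moved stays moved. The work goes in short steps, Python scripts to look and compute and a shell command to move; the robot and the scene stay as the last step left them, time stands still between calls to the robot, and variables do not carry over. Pictures are saved under pics/ and viewed, at most 14 in all, crops included, and the job is handed in when it is done.

```bash
ls; mkdir -p pics
cat > h.py <<'E'
import numpy as np, cv2
from bench import ctrl
from scipy.spatial.transform import Rotation as R
def tool():
    o=ctrl.get_obs(); T=np.eye(4); w,x,y,z=o['eef_rot']
    T[:3,:3]=R.from_quat([x,y,z,w]).as_matrix(); T[:3,3]=o['eef_pos']; return T
def cam(n):
    T=tool(); c=ctrl.camera(n)
    P=c['pose'] if 'pose' in c else T@c['T_tool_cam']
    v,u=np.mgrid[:400,:640]; z=c['range_z']; K=c['K']
    X=np.stack([(u-K[0,2])/K[0,0]*z,(v-K[1,2])/K[1,1]*z,z,np.ones_like(z)],-1)@P.T
    X=X[...,:3]; X[z==0]=np.nan
    return c['color'],X
def save(n,im,s=1):
    cv2.imwrite('pics/'+n,cv2.resize(im[...,::-1],None,fx=s,fy=s,interpolation=cv2.INTER_CUBIC))
def rows(target,yaw=None):
    "shift to target in tool shares"
    T=tool(); d=T[:3,:3].T@(np.array(target)-T[:3,3])/0.2
    r=[*d.round(4)]
    if yaw is not None:
        cur=np.arctan2(T[1,1],T[0,1]) # direction of tool y
        e=(yaw-cur+np.pi/2)%np.pi-np.pi/2
        r.append(round(-e/1.5,4))
    return [float(a) for a in r]
E
python3 - <<'E'
from h import *
o=ctrl.get_obs(); print({k:np.round(v,3).tolist() for k,v in o.items()}); print(tool().round(3))
for n in('top','side'):
    c,X=cam(n); save(n+'0.png',c,1.25); np.savez(n+'0',c=c,X=X)
E
```

```text
pics
{'time_s': 0.0, 'q': [1.084, 0.182, 1.608, 0.0, 1.354, -0.206], 'dq': [0.0, 0.001, 0.0, 0.002, 0.0, 0.001], 'joint_efforts': [0.001, -44.486, -35.134, -0.0, 0.009, 0.0], 'eef_pos': [0.159, 0.552, 0.238], 'eef_rot': [-0.0, 0.14, 0.99, -0.001], 'wrist_force': [0.585, -0.519, 0.286], 'torque': [-0.002, 0.046, 0.025], 'grasp_force': 0.0, 'opening': 0.997}
[[-0.961  0.277 -0.001  0.159]
 [ 0.277  0.961 -0.002  0.552]
 [ 0.    -0.002 -1.     0.238]
 [ 0.     0.     0.     1.   ]]
```

View pics/top0.png

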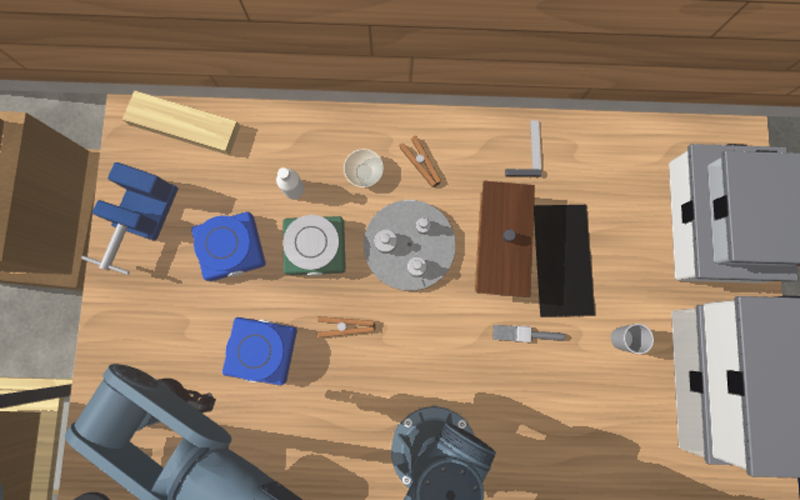

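View pics/side0.png

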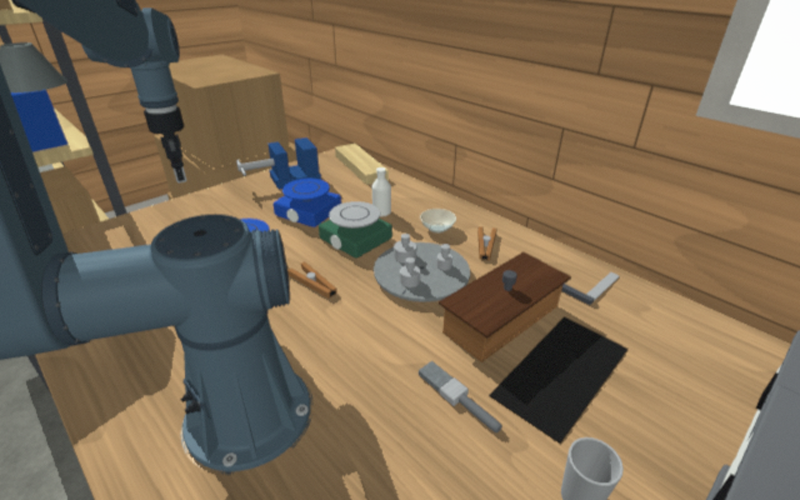

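The top view shows the lid with its knob at (510,236), the mat at (565,260), and three weights on the turntable at (385,240), (423,226) and (417,266). The green scale with its pan is at (312,242). Two blue look-alikes, at (228,245) and (260,350), are to be left alone. Next I measure these.

```bash
cat > m.py <<'E'
from h import *
def blob(X,m): 
    n,l,s,c=cv2.connectedComponentsWithStats(m.astype(np.uint8),connectivity=4)
    return [(l==i,s[i,4]) for i in range(1,n) if s[i,4]>8]
def box(P): 
    r=cv2.minAreaRect(P[:,:2].astype(np.float32)*1000); return np.round(r[0],1),np.round(r[1],1),round(r[2],1)
def reg(u0,u1,v0,v1):
    m=np.zeros((400,640),bool); m[v0:v1,u0:u1]=1; return m
def circ(P):
    A=np.c_[2*P[:,:2],np.ones(len(P))]; s=np.linalg.lstsq(A,(P[:,:2]**2).sum(1),rcond=None)[0]; return s[:2],np.sqrt(s[2]+s[0]**2+s[1]**2)
E
python3 - <<'E'
from m import *
d=np.load('top0.npz'); X=d['X']; c=d['c'].astype(int); z=X[...,2]
def show(n,m): 
    for b,a in blob(X,m):
        P=X[b]; print(n,a,'ctr',P.mean(0).round(4),'z',np.percentile(P[:,2],[5,50,95]).round(4),'box',*box(P))
show('lid',reg(370,440,135,245)&(abs(z-.093)<.006))
show('knob',reg(370,440,135,245)&(z>.115))
show('pan',reg(215,290,165,230)&(abs(z-.086)<.006))
show('house',reg(215,290,165,230)&(abs(z-.05)<.006))
show('disc',reg(285,370,150,240)&(abs(z-.024)<.006))
show('wt',reg(285,370,150,240)&(z>.072))
dark=(c.sum(2)<90)&reg(422,490,150,265)&(z<.02); show('mat',dark)
show('dish',reg(270,312,115,155)&(z>.03)); show('glue',reg(215,245,125,165)&(z>.05)); 
show('others',reg(240,480,245,290)&(z>.012)); show('far',reg(310,440,90,150)&(z>.008))
E
```

```text
lid 3607 ctr [ 0.5433 -0.17    0.0928] z [0.0886 0.0928 0.0971] box [ 546.4 -170.9] [137.6 296.6] 86.8
knob 77 ctr [ 0.5451 -0.1696  0.1312] z [0.1234 0.1318 0.1362] box [ 546.6 -170.4] [26.5 28.8] 46.6
pan 1478 ctr [0.5211 0.3325 0.0862] z [0.0818 0.0863 0.0904] box [521.9 333. ] [142.3 138.7] 1.6
house 501 ctr [0.4969 0.3053 0.0494] z [0.0449 0.0493 0.0543] box [519.8 331.6] [152.8 158.1] 4.2
house 58 ctr [0.5747 0.4032 0.0498] z [0.0451 0.05   0.0547] box [572.4 407. ] [23.5 52.3] 58.2
disc 3444 ctr [0.5322 0.0742 0.0239] z [0.0195 0.0239 0.0283] box [533.5  77.2] [247.1 247.4] 65.1
wt 45 ctr [0.5804 0.043  0.0838] z [0.0758 0.0839 0.0896] box [581.   42.9] [22.4 21.5] 47.7
wt 47 ctr [0.5346 0.1416 0.0902] z [0.0794 0.0911 0.0943] box [535.9 141.6] [23.  19.5] 0.5
wt 46 ctr [0.4693 0.0582 0.0889] z [0.0816 0.0896 0.0949] box [470.2  57.9] [22.  22.1] 69.5
mat 763 ctr [ 0.5322 -0.3226  0.0038] z [-0.0012  0.0038  0.0087] box [ 532.5 -314.3] [ 72.1 260. ] 86.5
mat 15 ctr [ 0.5178 -0.2997  0.0045] z [-0.0011  0.0042  0.0082] box [ 518.  -300.2] [14.2 14.5] 8.0
dish 211 ctr [0.7475 0.2095 0.0375] z [0.0312 0.0378 0.0429] box [738.8 208.7] [107.1 106.7] 30.6
glue 338 ctr [0.6744 0.3945 0.1065] z [0.059  0.1039 0.1517] box [679.7 397.9] [52.2 58.7] 37.9
others 420 ctr [0.3095 0.2401 0.0201] z [0.0149 0.02   0.0256] box [309.5 239.6] [ 52.3 148.7] 1.5
others 505 ctr [ 0.3026 -0.2296  0.0183] z [0.0135 0.0183 0.0233] box [ 302.1 -246. ] [188.3  40.9] 88.7
far 416 ctr [0.7664 0.0484 0.0188] z [0.0112 0.0189 0.0248] box [768.2  45.6] [151.9  51.4] 37.2
far 13 ctr [ 0.7746 -0.2738  0.0106] z [0.0083 0.0102 0.0144] box [ 774.2 -273.3] [14.6 10.2] 85.9
far 164 ctr [ 0.7495 -0.2374  0.0133] z [0.0089 0.0131 0.0187] box [ 752.8 -236.5] [ 26.8 100.9] 1.9
far 149 ctr [ 0.6878 -0.1676  0.0928] z [0.0883 0.0934 0.0971] box [ 699.4 -177.1] [ 36.4 132.9] 2.1
```

```bash
python3 - <<'E'
from m import *
d=np.load('top0.npz'); X=d['X']; c=d['c'].astype(int); z=X[...,2]
m=(c.max(2)<70)&reg(424,482,155,262)&(z<.02)
for b,a in blob(X,m):
    if a>200: print('mat',a,X[b].mean(0).round(4),*box(X[b]), cv2.boundingRect(b.astype(np.uint8)))
for i,(x,y) in enumerate([(.581,.043),(.536,.1416),(.4702,.058)]):
    r=np.hypot(X[...,0]-x,X[...,1]-y); b=(r<.045)&(abs(z-.057)<.008)&(r>.011); P=X[b]; print(i,len(P),np.percentile(P[:,2],[10,50,90]).round(4),'rmax',np.percentile(r[b],[50,90,98]).round(4))
    b=(r<.011); print(np.median(z[b]))
u=d['c'][135:235,275:375]; save('wt.png',u,5)
E
python3 -m handwheel '[[[0,0,0,-0.1],[0,0,0,-0.187]]]' 60
python3 -m handwheel '[[[-0.3,-0.3,0,0],[-0.6,-0.6,0,0],[-0.97,-1,0,0],[-0.97,-1,0,0],[-0.97,-1,0,0],[-0.97,-1,0,0]]]'
python3 -m handwheel '[[[-0.3,-0.3,0,0],[-0.6,-0.6,0,0],[-0.97,-1,0,0],[-0.97,-1,0,0],[-0.97,-1,0,0],[-0.97,-1,0,0]]]'
python3 -m handwheel '[[[0,-0.3,0,0],[0,-0.6,0,0],[0,-1,0,0],[0,-1,0,0],[0,-1,0,0]]]'
python3 -m handwheel '[[[0,-0.3,0,0],[0,-0.6,0,0],[0,-0.61,0,0],[0,-0.61,0,0],[0,-0.61,0,0]]]'
python3 -c "
from h import *
print(tool().round(4),rows((.5465,-.1705,.113),np.pi/2)); c,X=cam('wrist'); save('w1.png',c); np.savez('w1',c=c,X=X)"
```

```text
mat 3771 [ 0.506  -0.346   0.0038] [ 508.7 -346.4] [307.8 150. ] 2.9 (427, 164, 49, 89)
0 54 [0.0507 0.0541 0.0589] rmax [0.0173 0.0193 0.0201]
0.08389311667760213
1 206 [0.055  0.0597 0.0633] rmax [0.0233 0.0288 0.0297]
0.0919029709237148
2 131 [0.0543 0.058  0.0615] rmax [0.02   0.0239 0.0248]
0.08973187234107927
time_s: 0.35
eef_pos: [0.1592, 0.5522, 0.2387]
eef_rot: [-0.0, -0.002, 1.0, -0.001]
wrist_force: [-0.1, 0.5, -0.6]
opening: 0.706
grasp_force: 0.0
time_s: 1.1
eef_pos: [0.3544, 0.351, 0.239]
eef_rot: [-0.0, 0.002, 1.0, -0.0]
wrist_force: [-0.1, 0.2, -0.2]
opening: 0.701
grasp_force: 0.0
time_s: 1.85
eef_pos: [0.5478, 0.1519, 0.2386]
eef_rot: [-0.001, 0.001, 1.0, 0.0]
wrist_force: [-0.5, 0.9, -1.2]
opening: 0.704
grasp_force: 0.0
time_s: 2.48
eef_pos: [0.5468, -0.0467, 0.2391]
eef_rot: [-0.0, 0.0, 1.0, 0.0]
wrist_force: [-0.3, 0.2, -0.7]
opening: 0.705
grasp_force: 0.0
time_s: 3.1
eef_pos: [0.5474, -0.1672, 0.2392]
eef_rot: [-0.0, -0.001, 1.0, 0.0]
wrist_force: [-0.5, 0.3, 0.7]
opening: 0.697
grasp_force: 0.0
[[-1.000e+00 -2.400e-03 -2.000e-04  5.474e-01]
 [-2.400e-03  1.000e+00  7.000e-04 -1.672e-01]
 [ 2.000e-04  7.000e-04 -1.000e+00  2.392e-01]
 [ 0.000e+00  0.000e+00  0.000e+00  1.000e+00]] [0.0042, -0.0171, 0.631, 0.0016]
```

View pics/wt.png

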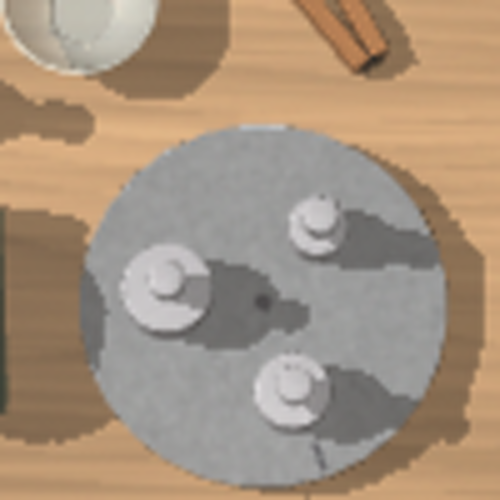

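View pics/w1.png

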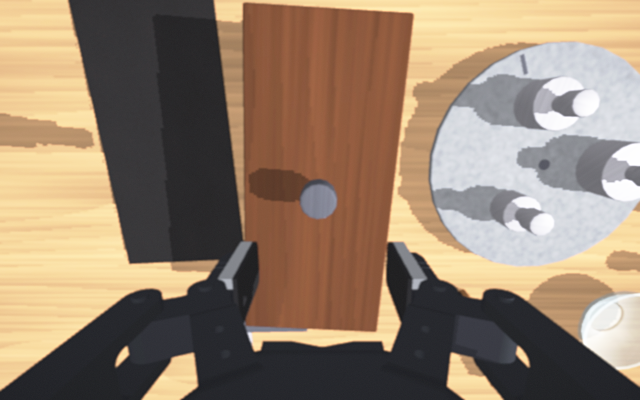

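The crop shows small at (317,220), large at (165,285) and medium at (293,388), which agrees with the measured heights and radii. The wrist view shows the knob at (318,200) and the lid's edges clear. I refine the knob, lid and mat positions from the wrist view before descending.

```bash
python3 - <<'E'
from m import *
d=np.load('w1.npz'); X=d['X']; c=d['c'].astype(int); z=X[...,2]
b=reg(280,350,170,230)&(z>.118); print('knob',b.sum(),X[b].mean(0).round(4),*box(X[b]),np.median(X[b][:,2]))
b=reg(235,420,0,340)&(abs(z-.093)<.005); 
for q,a in blob(X,b):
    if a>1000: print('lid',a,*box(X[q]),np.median(X[q][:,2]))
E
python3 -m handwheel '[[[0,-0.016,0.2,0],[0,-0.016,0.4,0],[0,-0.016,0.55,0],[0,-0.016,0.63,0],[0,-0.016,0.63,0],[0,-0.016,0.63,0]]]' 60
python3 -m handwheel '[[[0,0,0,0],[0,0,0,0],[0,0,0,0],[0,0,0,0],[0,0,0,0],[0,0,0,0]]]' 15
```

```text
knob 1143 [ 0.5467 -0.1708  0.1331] [ 548.1 -170.8] [28.8 28.9] 41.7 0.13386123759205884
lid 46694 [ 549.  -170.8] [136.4 297.3] 86.9 0.09415752612479891
time_s: 3.9
eef_pos: [0.5481, -0.173, 0.1147]
eef_rot: [0.001, -0.0, 1.0, -0.001]
wrist_force: [0.6, -0.9, -0.5]
opening: 0.7
grasp_force: 0.0
time_s: 4.65
eef_pos: [0.5479, -0.1731, 0.1148]
eef_rot: [0.001, 0.0, 1.0, -0.0]
wrist_force: [-1.6, 0.7, 6.6]
opening: 0.338
grasp_force: 59.0
```

```bash
python3 -m handwheel '[[[0,0,-0.02,0],[0,0,-0.06,0],[0,0,-0.15,0],[0,0,-0.3,0],[0,0,-0.45,0],[0,0,-0.5,0],[0,0,-0.5,0],[0,0,-0.5,0]]]'
python3 - <<'E'
from m import *
d=np.load('w1.npz'); X=d['X']; c=d['c'].astype(int); z=X[...,2]
m=(c.max(2)<75)&reg(60,250,0,270)&(z<.012)
for q,a in blob(X,m):
    if a>1500: P=X[q]; print('mat',a,*box(P)); e=P[:,0].max(); print(e)
print(X[255,130],X[252,238])
c,X=cam('top'); save('t2.png',c[100:300,200:500],2); np.savez('t2',c=c,X=X); z=X[...,2]
b=reg(370,450,130,250)&(z>.15)&(z<.2); print(*box(X[b]))
E
```

```text
time_s: 5.65
eef_pos: [0.5463, -0.1724, 0.2119]
eef_rot: [-0.001, 0.0, 1.0, 0.001]
wrist_force: [0.0, 0.6, -2.4]
opening: 0.329
grasp_force: 59.3
mat 33399 [ 515.  -346.3] [297.1 147.9] 2.9
0.6657029144276427
[ 0.65589337 -0.40960461  0.00458222] [ 0.53673173 -0.202182    0.25316589]
[ 572.  -173.1] [135.1 243.3] 87.2
```

View pics/t2.png

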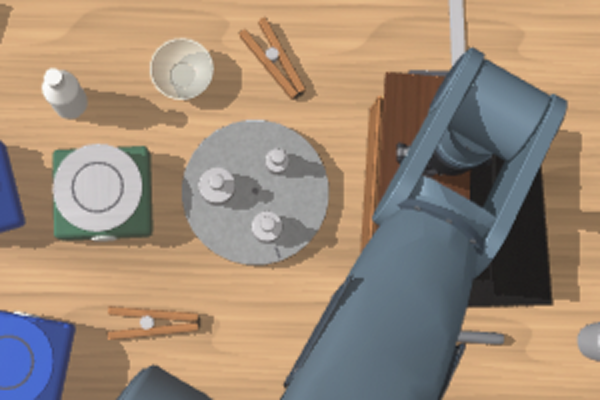

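The lid is lifted and held by the knob, clear of the box. Next I carry it over the mat.

```bash
python3 -m handwheel '[[[0.02,-0.12,0,0],[0.06,-0.3,0,-0.02],[0.11,-0.5,0,-0.04],[0.15,-0.7,0,-0.06],[0.18,-0.83,0,-0.07],[0.19,-0.87,0,-0.07],[0.19,-0.87,0,-0.07],[0.19,-0.87,0,-0.07]]]'
python3 - <<'E'
from m import *
print(rows((.509,-.3465,.036)))
c,X=cam('wrist'); save('w2.png',c); np.savez('w2',c=c,X=X); z=X[...,2]; T=tool()
b=(abs(z-(T[2,3]-.0297+.008))<.006)
for q,a in blob(X,b):
    if a>1500: P=X[q]; print('lid',a,*box(P))
b=(abs(z-.085)<.006)&(X[...,1]>-.26)
P=X[b]; print('box rim',b.sum(),*box(P))
c,X=cam('top'); z=X[...,2]
b=(abs(z-.085)<.006)&(X[...,1]>-.26)&(X[...,1]<-.08)&(X[...,0]>.35)&(X[...,0]<.75)
for q,a in blob(X,b): P=X[q]; print('box rim top',a,*box(P))
b=(abs(z-(T[2,3]-.0297+.008))<.006)&(X[...,1]<-.2)&(X[...,1]>-.46)&(X[...,0]>.3)
P=X[b]; print('lid',len(P),*box(P))
E
```

```text
time_s: 6.7
eef_pos: [0.5093, -0.3455, 0.2129]
eef_rot: [-0.0, -0.053, 0.999, 0.001]
wrist_force: [1.0, 1.3, -2.6]
opening: 0.33
grasp_force: 59.5
[0.0017, -0.0056, 0.8844]
lid 72744 [ 466.5 -348. ] [147.5 137.3] 3.7
lid 2865 [ 556.6 -340.8] [34.5 51.1] 5.2
box rim 5945 [ 550.6 -169.2] [117.1 275.7] 86.8
box rim top 450 [ 548.3 -169. ] [116.9 276.7] 86.8
lid 1727 [ 551.9 -343.8] [207.7 139. ] 3.2
```

View pics/w2.png

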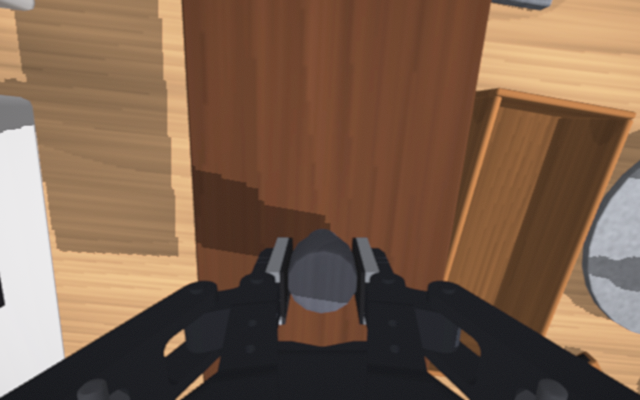

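The lid's yaw matches the mat within a degree. The box is centred at (0.5495,-0.169) with a yaw of -3.2°. I lower the lid.

```bash
python3 -m handwheel '[[[0,-0.005,0.15,0],[0,-0.005,0.35,0],[0,-0.005,0.55,0],[0,-0.005,0.7,0],[0,-0.005,0.8,0],[0,-0.005,0.85,0],[0,-0.005,0.875,0],[0,-0.005,0.885,0],[0,-0.005,0.885,0]]]'
python3 -m handwheel '[[[0,0,0.005,0],[0,0,0.01,0],[0,0,0.01,0],[0,0,0.01,0]]]'
python3 -c "
from h import *
print(ctrl.get_obs()['eef_pos'],ctrl.get_obs()['wrist_force'])"
```

```text
time_s: 7.92
eef_pos: [0.5096, -0.3482, 0.0371]
eef_rot: [0.0, -0.052, 0.999, -0.001]
wrist_force: [-0.5, 0.3, -2.3]
opening: 0.331
grasp_force: 59.5
time_s: 8.43
eef_pos: [0.5092, -0.3478, 0.0343]
eef_rot: [0.0, -0.052, 0.999, -0.0]
wrist_force: [0.9, -0.3, -2.4]
opening: 0.332
grasp_force: 59.5
[ 0.50918105 -0.34781176  0.03431412] [ 0.87886893 -0.33511182 -2.39953707]
```

```bash
python3 -m handwheel '[[[0,0,0.004,0],[0,0,0.008,0],[0,0,0.008,0]]]'
python3 -m handwheel '[[[0,0,0.004,0],[0,0,0.004,0],[0,0,0.004,0]]]'
```

```text
time_s: 8.8
eef_pos: [0.5093, -0.3479, 0.0337]
eef_rot: [-0.0, -0.052, 0.999, -0.0]
wrist_force: [-3.6, 2.7, 6.4]
opening: 0.33
grasp_force: 60.7
time_s: 9.18
eef_pos: [0.5093, -0.3479, 0.0337]
eef_rot: [-0.0, -0.052, 0.999, -0.0]
wrist_force: [-5.9, 3.9, 12.3]
opening: 0.33
grasp_force: 61.2
```

```bash
python3 -m handwheel '[[[0,0,-0.005,0],[0,0,-0.005,0],[0,0,-0.005,0],[0,0,-0.005,0],[0,0,-0.005,0]]]' 55
python3 -m handwheel '[[[0,0,-0.1,0],[0,0,-0.3,0],[0,0,-0.6,0],[0,0,-0.9,0],[0,0,-1,0.07],[0,0,-1,0.07],[0,0,-1,0.07]]]'
python3 -m handwheel '[[[-0.1,0.3,0,0],[-0.2,0.6,0,0],[-0.2,1,0,0],[-0.2,1,0,0],[-0.2,1,0,0]]]'
python3 - <<'E'
from m import *
c,X=cam('wrist'); c,X=cam('top'); save('t3.png',c[100:300,200:500],2); z=X[...,2]; c=c.astype(int); np.savez('t3',c=c,X=X)
b=reg(420,490,150,265)&(abs(z-.012)<.004)&(c.max(2)>75)
for q,a in blob(X,b):
    if a>100:print('lid',a,*box(X[q]))
b=(abs(z-.085)<.006)&(X[...,1]>-.26)&(X[...,1]<-.08)&(X[...,0]>.35)&(X[...,0]<.75)
P=X[b]; print('box',*box(P))
for n,h,rg in (('wt',.072,reg(285,370,150,240)),):
    for q,a in blob(X,rg&(z>h)&(z<.11)): P=X[q]; print(n,a,*box(P),np.median(P[:,2]))
E
```

```text
time_s: 9.8
eef_pos: [0.5091, -0.3478, 0.0328]
eef_rot: [-0.0, -0.052, 0.999, 0.0]
wrist_force: [0.3, 0.0, -0.1]
opening: 0.645
grasp_force: 0.0
time_s: 10.68
eef_pos: [0.5086, -0.3473, 0.2319]
eef_rot: [-0.001, -0.001, 1.0, 0.001]
wrist_force: [0.7, -0.2, -0.1]
opening: 0.647
grasp_force: 0.0
time_s: 11.3
eef_pos: [0.5487, -0.1467, 0.2317]
eef_rot: [-0.001, -0.001, 1.0, 0.0]
wrist_force: [0.5, -0.5, -0.2]
opening: 0.644
grasp_force: 0.0
lid 273 [ 581.2 -403.1] [ 50.1 127.9] 65.8
lid 1002 [ 431.4 -353.1] [138.8 133.7] 1.6
box [ 609.6 -171.9] [116.3 153.4] 86.6
wt 46 [581.2  43.7] [20.9 21.9] 19.4 0.08505638885737843
wt 47 [535.7 141.6] [23.2 19.5] 0.8 0.09085731168162425
wt 47 [469.7  57.9] [21.9 21.9] 28.0 0.08905234042720966
```

View pics/t3.png

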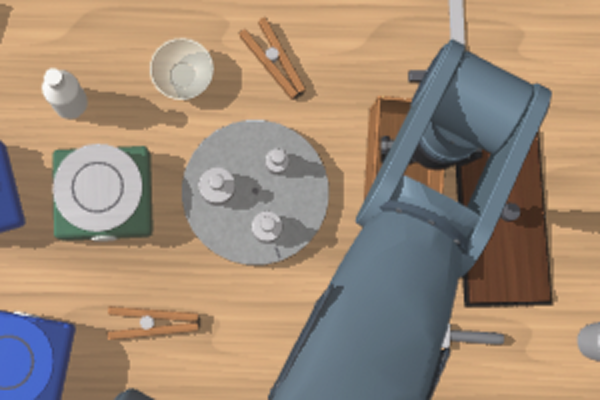

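The lid lies square on the mat and the weights have not moved. Next I go above weight_s.

```bash
python3 -m handwheel '[[[-0.05,0.3,0,0],[-0.1,0.6,0,0],[-0.165,0.95,0,0],[-0.165,0.95,0,0],[-0.165,0.95,0,0]]]' 45
cat > wt.py <<'E'
import sys
from m import *
# head tops near guess, wrist camera
g=np.array(eval(sys.argv[1])); h=eval(sys.argv[2]); top=float(sys.argv[3]) # guess xy, expected top z, tcp above foot
T=tool(); c,X=cam('wrist'); z=X[...,2]
if len(sys.argv)>4: save(sys.argv[4],c)
r=np.hypot(X[...,0]-g[0],X[...,1]-g[1])
b=(r<.03)&(abs(z-h)<.006)
q,a=max(blob(X,b),key=lambda t:t[1]); P=X[q]; ctr,s,_=box(P); print('head',a,ctr,s,np.median(P[:,2]).round(4))
print('rows to grasp',rows((*(ctr/1000),top)))
E
python3 wt.py '(.5815,.0435)' .086 .066
```

```text
time_s: 12.02
eef_pos: [0.5826, 0.041, 0.2325]
eef_rot: [-0.0, 0.0, 1.0, -0.0]
wrist_force: [0.2, 0.5, 0.5]
opening: 0.524
grasp_force: 0.0
head 525 [583.7  43.1] [22.8 23. ] 0.0869
rows to grasp [-0.0065, 0.0147, 0.8327]
```

```bash
python3 -m handwheel '[[[-0.006,0.013,0.2,0],[-0.006,0.013,0.45,0],[-0.006,0.013,0.65,0],[-0.006,0.013,0.77,0],[-0.006,0.013,0.825,0],[-0.006,0.013,0.825,0],[-0.006,0.013,0.825,0]]]'
python3 -m handwheel '[[[0,0,0,0],[0,0,0,0],[0,0,0,0],[0,0,0,0],[0,0,0,0]]]' 10
python3 -m handwheel '[[[0,0,-0.02,0],[0,0,-0.1,0],[0,0,-0.25,0],[0,0,-0.4,0],[0,0,-0.5,0],[0,0,-0.5,0],[0,0,-0.5,0]]]'
```

```text
time_s: 12.95
eef_pos: [0.5846, 0.044, 0.0693]
eef_rot: [0.001, 0.001, 1.0, -0.0]
wrist_force: [0.4, 0.3, 0.3]
opening: 0.529
grasp_force: 0.0
time_s: 13.58
eef_pos: [0.5846, 0.0447, 0.0693]
eef_rot: [0.001, -0.0, 1.0, -0.0]
wrist_force: [1.0, -0.4, 6.6]
opening: 0.256
grasp_force: 58.6
time_s: 14.45
eef_pos: [0.5827, 0.0449, 0.167]
eef_rot: [-0.001, 0.0, 1.0, 0.0]
wrist_force: [-0.4, 0.6, -3.4]
opening: 0.258
grasp_force: 59.2
```

```bash
python3 -m handwheel '[[[0.04,0.2,0,0],[0.08,0.45,0,0],[0.15,0.72,0,0],[0.15,0.72,0,0]]]'
python3 -m handwheel '[[[0.05,0.25,0,0],[0.1,0.5,0,0],[0.13,0.65,0,0],[0.145,0.72,0,0],[0.145,0.72,0,0],[0.145,0.72,0,0]]]'
python3 - <<'E'
from m import *
print(rows((.5235,.3325,.133)),tool()[:3,3])
c,X=cam('wrist'); save('w4.png',c); z=X[...,2]
b=(abs(z-.0862)<.004)
for q,a in blob(X,b):
    if a>1500: P=X[q]; print('pan',a,*box(P)); h=cv2.convexHull((P[:,:2]*1000).astype(np.float32))[:,0]/1000; print(circ(h))
c,X=cam('top'); z=X[...,2]
b=reg(215,290,165,230)&(abs(z-.0862)<.006)
for q,a in blob(X,b):
    if a>200: P=X[q]; print('pan top',a,*box(P)); h=cv2.convexHull((P[:,:2]*1000).astype(np.float32))[:,0]/1000; print(circ(h))
E
```

```text
time_s: 14.95
eef_pos: [0.551, 0.1923, 0.1661]
eef_rot: [-0.002, -0.002, 1.0, 0.0]
wrist_force: [0.9, -0.6, -3.6]
opening: 0.255
grasp_force: 59.8
time_s: 15.7
eef_pos: [0.525, 0.3313, 0.1675]
eef_rot: [-0.0, 0.001, 1.0, -0.0]
wrist_force: [-0.2, -0.6, -4.9]
opening: 0.258
grasp_force: 60.2
[0.0073, 0.006, 0.1726] [0.52498383 0.33133028 0.16751826]
pan 14188 [523.9 522.9] [143.   67.2] 13.7
(array([0.51462974, 0.55690594]), np.float64(0.06913424552594609))
pan 22362 [513.6 333.4] [142.7 123. ] 89.0
(array([0.52334459, 0.33318515]), np.float64(0.07144910239209519))
pan top 245 [498.2 365.7] [87.1 49. ] 75.3
(array([0.51465222, 0.36299847]), np.float64(0.04102556297423714))
```

View pics/w4.png

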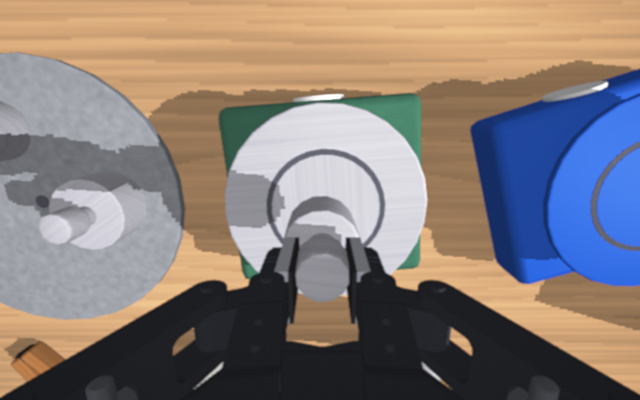

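The weight hangs upright, slightly off the pan centre, which I measure at (0.5233,0.3332). I lower it gently.

```bash
python3 -m handwheel '[[[0.008,0.01,0.04,0],[0.008,0.01,0.09,0],[0.008,0.01,0.13,0],[0.008,0.01,0.155,0],[0.008,0.01,0.165,0],[0.008,0.01,0.165,0],[0.008,0.01,0.165,0]]]'
python3 -m handwheel '[[[0,0,0.004,0],[0,0,0.008,0],[0,0,0.012,0],[0,0,0.016,0],[0,0,0.02,0],[0,0,0.024,0],[0,0,0.028,0],[0,0,0.032,0],[0,0,0.036,0],[0,0,0.036,0]]]'
```

```text
time_s: 16.68
eef_pos: [0.5232, 0.3349, 0.1353]
eef_rot: [0.0, 0.0, 1.0, 0.0]
wrist_force: [-0.0, -0.4, -4.0]
opening: 0.258
grasp_force: 60.2
time_s: 17.92
eef_pos: [0.523, 0.3348, 0.1278]
eef_rot: [0.0, 0.0, 1.0, 0.0]
wrist_force: [0.1, -0.4, -1.2]
opening: 0.256
grasp_force: 60.3
```

```bash
python3 -m handwheel '[[[0,0,0.003,0],[0,0,0.006,0],[0,0,0.006,0],[0,0,0.006,0]]]'
python3 -m handwheel '[[[0,0,0,0],[0,0,0,0],[0,0,0,0],[0,0,0,0],[0,0,0,0],[0,0,0,0]]]' 45
python3 -m handwheel '[[[0,0,-0.05,0],[0,0,-0.15,0],[0,0,-0.25,0],[0,0,-0.25,0],[0,0,-0.25,0],[0,0,-0.25,0],[0,0,-0.25,0],[0,0,-0.25,0],[0,0,-0.25,0],[0,0,-0.25,0]]]'
python3 wt.py '(.523,.333)' .1432 .1265 w5.png
```

```text
time_s: 18.42
eef_pos: [0.523, 0.3348, 0.1265]
eef_rot: [0.0, 0.0, 1.0, 0.0]
wrist_force: [-1.2, -0.8, 0.2]
opening: 0.259
grasp_force: 60.4
time_s: 19.18
eef_pos: [0.523, 0.3348, 0.1265]
eef_rot: [-0.0, 0.0, 1.0, -0.0]
wrist_force: [0.5, 0.7, 0.0]
opening: 0.528
grasp_force: 0.0
time_s: 20.42
eef_pos: [0.5229, 0.3348, 0.1764]
eef_rot: [-0.0, 0.0, 1.0, -0.0]
wrist_force: [-0.0, 0.6, -0.1]
opening: 0.53
grasp_force: 0.0
head 1326 [522.1 333.7] [23.1 23.2] 0.144
rows to grasp [0.0045, -0.0055, 0.2498]
```

View pics/w5.png

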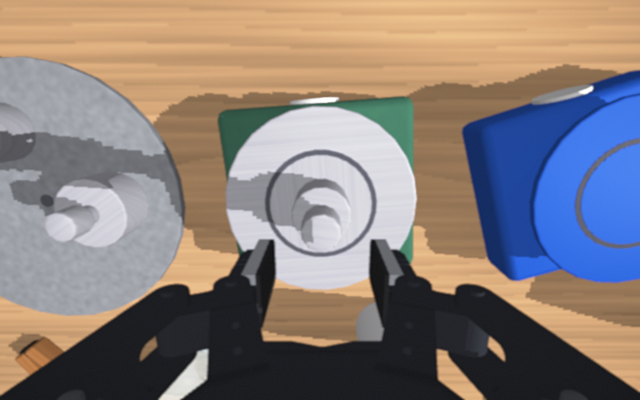

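The small weight stands upright in the ring and the pan has settled. I regrip it and carry it to the box's far slot at (0.629,-0.1735).

```bash
python3 -m handwheel '[[[0.004,-0.005,0.1,0],[0.004,-0.005,0.2,0],[0.004,-0.005,0.247,0],[0.004,-0.005,0.247,0],[0.004,-0.005,0.247,0]]]'
python3 -m handwheel '[[[0,0,0,0],[0,0,0,0],[0,0,0,0],[0,0,0,0],[0,0,0,0]]]' 10
python3 -m handwheel '[[[0,0,-0.02,0],[0,0,-0.06,0],[0,0,-0.15,0],[0,0,-0.25,0],[0,0,-0.3,0],[0,0,-0.3,0],[0,0,-0.3,0]]]'
python3 -m handwheel '[[[-0.05,-0.2,0,0],[-0.1,-0.45,0,0],[-0.18,-0.85,0,0],[-0.18,-0.85,0,0]]]'
python3 -m handwheel '[[[-0.05,-0.25,0,0],[-0.1,-0.5,0,0],[-0.18,-0.85,0,0],[-0.18,-0.85,0,0]]]'
python3 -m handwheel '[[[-0.05,-0.25,0,0],[-0.1,-0.5,0,0],[-0.15,-0.7,0,0],[-0.17,-0.84,0,0],[-0.17,-0.84,0,0],[-0.17,-0.84,0,0],[-0.17,-0.84,0,0]]]'
python3 -c "
from h import *
print(rows((.629,-.1735,.052)))
c,X=cam('wrist'); save('w6.png',c)"
```

```text
time_s: 21.1
eef_pos: [0.5225, 0.3339, 0.1275]
eef_rot: [0.0, 0.0, 1.0, 0.0]
wrist_force: [0.6, -0.1, 0.4]
opening: 0.525
grasp_force: 0.0
time_s: 21.72
eef_pos: [0.5225, 0.3341, 0.1274]
eef_rot: [0.0, 0.0, 1.0, 0.0]
wrist_force: [1.9, 2.4, 1.2]
opening: 0.257
grasp_force: 58.7
time_s: 22.6
eef_pos: [0.5217, 0.3336, 0.1865]
eef_rot: [-0.0, 0.0, 1.0, -0.0]
wrist_force: [-0.7, -0.3, -4.4]
opening: 0.259
grasp_force: 58.9
time_s: 23.1
eef_pos: [0.5582, 0.1605, 0.1862]
eef_rot: [-0.001, 0.002, 1.0, -0.0]
wrist_force: [-0.3, 0.3, -4.1]
opening: 0.255
grasp_force: 59.6
time_s: 23.6
eef_pos: [0.5946, -0.0097, 0.1866]
eef_rot: [-0.0, 0.002, 1.0, -0.0]
wrist_force: [-0.2, 0.5, -4.2]
opening: 0.259
grasp_force: 60.1
time_s: 24.48
eef_pos: [0.6279, -0.1726, 0.187]
eef_rot: [-0.0, -0.001, 1.0, 0.0]
wrist_force: [0.5, -0.4, -4.2]
opening: 0.256
grasp_force: 60.3
[-0.0057, -0.0048, 0.6748]
```

View pics/w6.png

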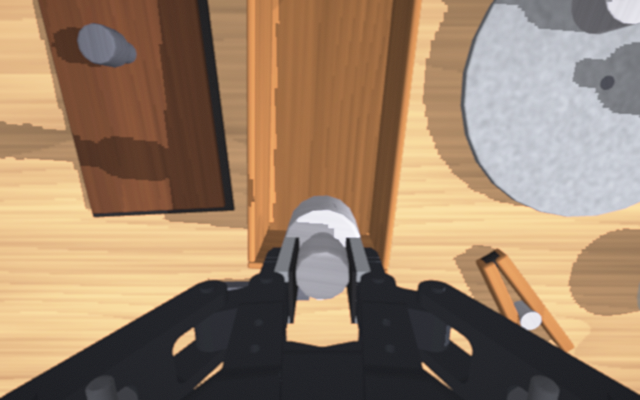

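```bash
python3 -m handwheel '[[[-0.005,-0.004,0.1,0],[-0.005,-0.004,0.25,0],[-0.005,-0.004,0.4,0],[-0.005,-0.004,0.53,0],[-0.005,-0.004,0.61,0],[-0.005,-0.004,0.645,0],[-0.005,-0.004,0.655,0],[-0.005,-0.004,0.655,0],[-0.005,-0.004,0.655,0]]]'
python3 -m handwheel '[[[0,0,0.004,0],[0,0,0.008,0],[0,0,0.012,0],[0,0,0.014,0],[0,0,0.014,0]]]'
```

```text
time_s: 25.65
eef_pos: [0.6297, -0.1753, 0.0572]
eef_rot: [0.001, 0.0, 1.0, -0.0]
wrist_force: [-0.4, -0.4, -3.8]
opening: 0.257
grasp_force: 60.3
time_s: 26.28
eef_pos: [0.629, -0.175, 0.0532]
eef_rot: [-0.0, 0.0, 1.0, 0.0]
wrist_force: [0.1, 0.4, -3.9]
opening: 0.255
grasp_force: 60.3
```

```bash
python3 -m handwheel '[[[0,0,0.003,0],[0,0,0.006,0],[0,0,0.006,0],[0,0,0.006,0]]]'
```

```text
time_s: 26.78
eef_pos: [0.6293, -0.1751, 0.0531]
eef_rot: [0.0, 0.0, 1.0, -0.0]
wrist_force: [-3.7, 1.4, 5.5]
opening: 0.26
grasp_force: 61.3
```

```bash
python3 -m handwheel '[[[0,0,-0.004,0],[0,0,-0.004,0],[0,0,-0.004,0],[0,0,-0.004,0],[0,0,-0.004,0]]]' 42
python3 -m handwheel '[[[0,0,-0.1,0],[0,0,-0.3,0],[0,0,-0.6,0],[0,0,-0.9,0],[0,0,-0.9,0],[0,0,-0.9,0]]]'
python3 wt.py '(.629,-.175)' .068 .05
python3 -m handwheel '[[[0.2,0.3,0,0],[0.4,0.58,0,0],[0.4,0.58,0,0],[0.4,0.58,0,0]]]' 45
python3 -m handwheel '[[[0.2,0.3,0,0],[0.39,0.58,0,0],[0.39,0.58,0,0],[0.39,0.58,0,0],[0.39,0.58,0,0]]]'
python3 wt.py '(.471,.058)' .090 .0705 w7.png
```

```text
time_s: 27.4
eef_pos: [0.629, -0.1751, 0.0528]
eef_rot: [-0.0, 0.0, 1.0, -0.0]
wrist_force: [0.0, -0.3, 0.7]
opening: 0.486
grasp_force: 0.0
time_s: 28.15
eef_pos: [0.629, -0.175, 0.2339]
eef_rot: [0.001, 0.0, 1.0, -0.0]
wrist_force: [-0.3, 0.0, -1.2]
opening: 0.489
grasp_force: 0.0
head 461 [ 628.8 -175.6] [22.4 22.9] 0.0689
rows to grasp [-0.0033, -0.0051, 0.9115]
time_s: 28.7
eef_pos: [0.5484, -0.0583, 0.232]
eef_rot: [-0.001, -0.001, 1.0, 0.0]
wrist_force: [-0.8, 0.8, 0.6]
opening: 0.524
grasp_force: 0.0
time_s: 29.32
eef_pos: [0.4724, 0.0556, 0.233]
eef_rot: [0.0, 0.001, 1.0, -0.0]
wrist_force: [0.5, 0.4, -0.1]
opening: 0.526
grasp_force: 0.0
head 534 [472.   56.8] [21.9 22.7] 0.0909
rows to grasp [0.0016, 0.0066, 0.812]
```

View pics/w7.png

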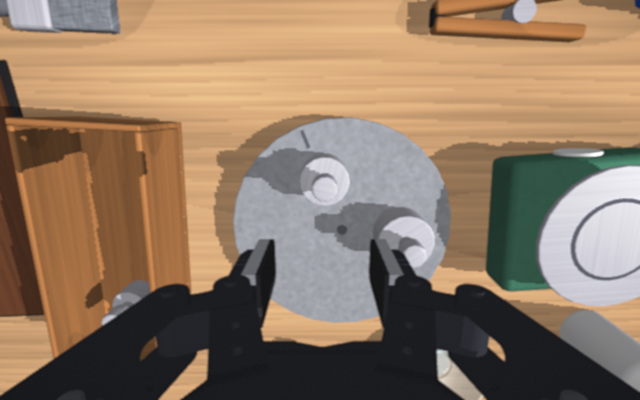

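The small weight stands in the box, and the medium is at (325,187) between the jaws, with the large clear at (415,255). I grasp the medium.

```bash
python3 -m handwheel '[[[0.002,0.006,0.2,0],[0.002,0.006,0.45,0],[0.002,0.006,0.65,0],[0.002,0.006,0.76,0],[0.002,0.006,0.81,0],[0.002,0.006,0.81,0],[0.002,0.006,0.81,0]]]'
python3 -m handwheel '[[[0,0,0,0],[0,0,0,0],[0,0,0,0],[0,0,0,0],[0,0,0,0]]]' 10
python3 -m handwheel '[[[0,0,-0.02,0],[0,0,-0.1,0],[0,0,-0.25,0],[0,0,-0.4,0],[0,0,-0.55,0],[0,0,-0.55,0],[0,0,-0.55,0]]]'
python3 -c "
from h import *
print(rows((.5233,.3332,.16)))"
```

```text
time_s: 30.25
eef_pos: [0.4718, 0.0578, 0.0719]
eef_rot: [0.001, 0.0, 1.0, -0.0]
wrist_force: [0.1, -0.0, 0.6]
opening: 0.526
grasp_force: 0.0
time_s: 30.88
eef_pos: [0.4715, 0.0581, 0.072]
eef_rot: [0.001, 0.0, 1.0, -0.0]
wrist_force: [-0.6, -0.4, 6.1]
opening: 0.262
grasp_force: 58.5
time_s: 31.75
eef_pos: [0.4698, 0.0583, 0.1799]
eef_rot: [-0.001, 0.0, 1.0, 0.0]
wrist_force: [-0.1, -0.7, -6.3]
opening: 0.262
grasp_force: 59.5
[-0.2673, 1.3743, 0.0993]
```

```bash
python3 -m handwheel '[[[-0.04,0.2,0,0],[-0.08,0.45,0,0],[-0.13,0.69,0,0],[-0.13,0.69,0,0]]]'
python3 -m handwheel '[[[-0.05,0.25,0,0],[-0.1,0.5,0,0],[-0.125,0.62,0,0],[-0.135,0.68,0,0],[-0.135,0.68,0,0],[-0.135,0.68,0,0],[-0.135,0.68,0,0]]]'
python3 -c "
from h import *
print(rows((.5233,.3332,.134)))"
```

```text
time_s: 32.25
eef_pos: [0.4955, 0.199, 0.1787]
eef_rot: [-0.002, -0.002, 1.0, 0.0]
wrist_force: [0.6, -0.9, -6.6]
opening: 0.259
grasp_force: 60.7
time_s: 33.12
eef_pos: [0.5238, 0.3311, 0.1809]
eef_rot: [-0.0, 0.001, 1.0, -0.0]
wrist_force: [-0.1, 0.4, -6.3]
opening: 0.26
grasp_force: 61.4
[0.0027, 0.0106, 0.2345]
```

```bash
python3 -m handwheel '[[[0.002,0.006,0.05,0],[0.002,0.006,0.12,0],[0.002,0.006,0.18,0],[0.002,0.006,0.21,0],[0.002,0.006,0.218,0],[0.002,0.006,0.218,0],[0.002,0.006,0.218,0]]]'
python3 -m handwheel '[[[0,0,0.004,0],[0,0,0.008,0],[0,0,0.013,0],[0,0,0.018,0],[0,0,0.024,0],[0,0,0.03,0],[0,0,0.036,0],[0,0,0.042,0],[0,0,0.046,0],[0,0,0.046,0]]]'
```

```text
time_s: 34.0
eef_pos: [0.5238, 0.3336, 0.1379]
eef_rot: [0.001, 0.0, 1.0, 0.0]
wrist_force: [0.8, -0.2, -6.4]
opening: 0.26
grasp_force: 61.5
time_s: 35.25
eef_pos: [0.5234, 0.3334, 0.1282]
eef_rot: [0.0, 0.0, 1.0, 0.0]
wrist_force: [-1.6, -1.3, -1.6]
opening: 0.256
grasp_force: 61.7
```

```bash
python3 -m handwheel '[[[0,0,0.004,0],[0,0,0.008,0],[0,0,0.012,0],[0,0,0.012,0],[0,0,0.012,0]]]'
python3 -m handwheel '[[[0,0,0,0],[0,0,0,0],[0,0,0,0],[0,0,0,0],[0,0,0,0],[0,0,0,0]]]' 45
python3 -m handwheel '[[[0,0,-0.05,0],[0,0,-0.15,0],[0,0,-0.25,0],[0,0,-0.25,0],[0,0,-0.25,0],[0,0,-0.25,0],[0,0,-0.25,0],[0,0,-0.25,0],[0,0,-0.25,0],[0,0,-0.25,0]]]'
python3 wt.py '(.523,.333)' .1437 .1265
```

```text
time_s: 35.88
eef_pos: [0.5235, 0.3334, 0.1258]
eef_rot: [0.0, 0.0, 1.0, 0.0]
wrist_force: [-1.4, -1.4, 0.9]
opening: 0.258
grasp_force: 61.8
time_s: 36.62
eef_pos: [0.5234, 0.3334, 0.1257]
eef_rot: [-0.0, 0.0, 1.0, 0.0]
wrist_force: [0.6, 0.5, 0.1]
opening: 0.523
grasp_force: 0.0
time_s: 37.88
eef_pos: [0.5234, 0.3334, 0.1756]
eef_rot: [-0.0, 0.0, 1.0, -0.0]
wrist_force: [-0.7, 0.5, -0.6]
opening: 0.529
grasp_force: 0.0
head 1343 [523.8 332.7] [22.9 22.8] 0.1446
rows to grasp [-0.0022, -0.0036, 0.2459]
```

```bash
python3 -m handwheel '[[[-0.002,-0.003,0.1,0],[-0.002,-0.003,0.2,0],[-0.002,-0.003,0.246,0],[-0.002,-0.003,0.246,0],[-0.002,-0.003,0.246,0]]]'
python3 -m handwheel '[[[0,0,0,0],[0,0,0,0],[0,0,0,0],[0,0,0,0],[0,0,0,0]]]' 10
python3 -m handwheel '[[[0,0,-0.02,0],[0,0,-0.06,0],[0,0,-0.15,0],[0,0,-0.25,0],[0,0,-0.32,0],[0,0,-0.32,0],[0,0,-0.32,0]]]'
python3 -m handwheel '[[[-0.01,-0.2,0,0],[-0.02,-0.45,0,0],[-0.04,-0.84,0,0],[-0.04,-0.84,0,0]]]'
python3 -m handwheel '[[[-0.01,-0.25,0,0],[-0.02,-0.5,0,0],[-0.05,-0.84,0,0],[-0.05,-0.84,0,0]]]'
python3 -m handwheel '[[[-0.01,-0.25,0,0],[-0.02,-0.5,0,0],[-0.03,-0.7,0,0],[-0.04,-0.83,0,0],[-0.04,-0.83,0,0],[-0.04,-0.83,0,0],[-0.04,-0.83,0,0]]]'
python3 -c "
from h import *
print(rows((.5495,-.170,.0545)))
c,X=cam('wrist'); save('w8.png',c)"
```

```text
time_s: 38.55
eef_pos: [0.5241, 0.333, 0.1269]
eef_rot: [0.0, 0.0, 1.0, 0.0]
wrist_force: [-0.2, -0.1, -0.3]
opening: 0.527
grasp_force: 0.0
time_s: 39.17
eef_pos: [0.5242, 0.3331, 0.1268]
eef_rot: [0.001, 0.0, 1.0, 0.0]
wrist_force: [2.5, 2.2, 1.3]
opening: 0.261
grasp_force: 58.7
time_s: 40.05
eef_pos: [0.5234, 0.3326, 0.19]
eef_rot: [-0.0, 0.0, 1.0, -0.0]
wrist_force: [-0.3, 0.7, -6.7]
opening: 0.259
grasp_force: 59.1
time_s: 40.55
eef_pos: [0.5313, 0.1614, 0.1895]
eef_rot: [-0.001, 0.002, 1.0, -0.001]
wrist_force: [0.4, 0.4, -6.8]
opening: 0.257
grasp_force: 60.2
time_s: 41.05
eef_pos: [0.5419, -0.0068, 0.1901]
eef_rot: [-0.0, 0.003, 1.0, -0.0]
wrist_force: [-0.7, 0.2, -6.9]
opening: 0.257
grasp_force: 61.0
time_s: 41.92
eef_pos: [0.5496, -0.1678, 0.1902]
eef_rot: [-0.0, -0.001, 1.0, 0.0]
wrist_force: [-0.1, -0.1, -7.2]
opening: 0.259
grasp_force: 61.5
[0.0, -0.0117, 0.6783]
```

View pics/w8.png

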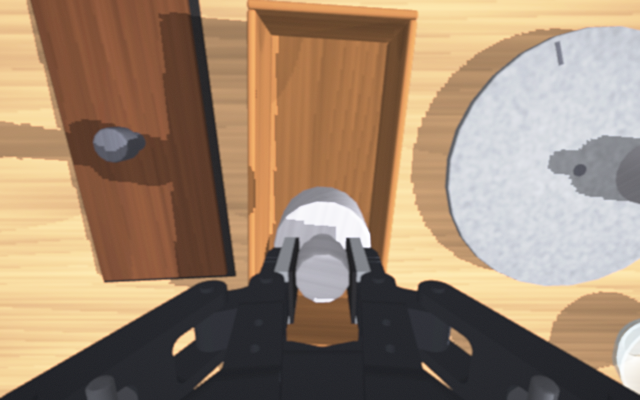

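```bash
python3 -m handwheel '[[[0,-0.007,0.1,0],[0,-0.007,0.25,0],[0,-0.007,0.4,0],[0,-0.007,0.53,0],[0,-0.007,0.61,0],[0,-0.007,0.645,0],[0,-0.007,0.658,0],[0,-0.007,0.658,0],[0,-0.007,0.658,0]]]'
python3 -m handwheel '[[[0,0,0.004,0],[0,0,0.008,0],[0,0,0.012,0],[0,0,0.012,0],[0,0,0.012,0]]]'
python3 -m handwheel '[[[0,0,0.003,0],[0,0,0.005,0],[0,0,0.005,0],[0,0,0.005,0]]]'
```

```text
time_s: 43.1
eef_pos: [0.5502, -0.171, 0.0598]
eef_rot: [0.001, 0.0, 1.0, -0.0]
wrist_force: [-0.3, -0.6, -6.1]
opening: 0.253
grasp_force: 61.5
time_s: 43.72
eef_pos: [0.5496, -0.1706, 0.0565]
eef_rot: [0.0, 0.0, 1.0, -0.0]
wrist_force: [0.6, 0.1, -6.4]
opening: 0.255
grasp_force: 61.5
time_s: 44.22
eef_pos: [0.5498, -0.1707, 0.0559]
eef_rot: [0.0, 0.0, 1.0, -0.0]
wrist_force: [-1.5, 0.8, 1.4]
opening: 0.26
grasp_force: 62.3
```

```bash
python3 -m handwheel '[[[0,0,0,0],[0,0,0,0],[0,0,0,0],[0,0,0,0],[0,0,0,0]]]' 42
python3 -m handwheel '[[[0,0,-0.1,0],[0,0,-0.3,0],[0,0,-0.6,0],[0,0,-0.9,0],[0,0,-0.9,0],[0,0,-0.9,0]]]'
python3 wt.py '(.5495,-.17)' .072 .05
python3 -m handwheel '[[[0.01,0.3,0,0],[0.03,0.6,0,0],[0.03,0.78,0,0],[0.03,0.78,0,0]]]' 45
python3 -m handwheel '[[[0.01,0.3,0,0],[0.03,0.6,0,0],[0.03,0.78,0,0],[0.03,0.78,0,0],[0.03,0.78,0,0]]]'
python3 wt.py '(.537,.142)' .092 .0725
```

```text
time_s: 44.85
eef_pos: [0.5497, -0.1706, 0.0555]
eef_rot: [0.0, 0.0, 1.0, -0.0]
wrist_force: [-0.8, 0.7, -0.1]
opening: 0.49
grasp_force: 0.0
time_s: 45.6
eef_pos: [0.5496, -0.1706, 0.2364]
eef_rot: [0.001, 0.0, 1.0, -0.0]
wrist_force: [-0.3, 1.0, -1.0]
opening: 0.487
grasp_force: 0.0
head 468 [ 549.8 -171.2] [22.4 23.2] 0.0728
rows to grasp [-0.0051, -0.0053, 0.9251]
time_s: 46.15
eef_pos: [0.5424, -0.0119, 0.2337]
eef_rot: [-0.002, -0.002, 1.0, 0.001]
wrist_force: [0.5, -1.3, 0.5]
opening: 0.528
grasp_force: 0.0
time_s: 46.78
eef_pos: [0.5376, 0.1402, 0.2345]
eef_rot: [-0.001, 0.0, 1.0, -0.0]
wrist_force: [0.7, 0.7, -0.1]
opening: 0.53
grasp_force: 0.0
head 538 [537.8 142. ] [22.9 23.1] 0.0929
rows to grasp [-0.0017, 0.0109, 0.811]
```

```bash
python3 -m handwheel '[[[-0.002,0.007,0.2,0],[-0.002,0.007,0.45,0],[-0.002,0.007,0.65,0],[-0.002,0.007,0.76,0],[-0.002,0.007,0.81,0],[-0.002,0.007,0.81,0],[-0.002,0.007,0.81,0]]]'
python3 -m handwheel '[[[0,0,0,0],[0,0,0,0],[0,0,0,0],[0,0,0,0],[0,0,0,0]]]' 10
python3 -m handwheel '[[[0,0,-0.02,0],[0,0,-0.1,0],[0,0,-0.25,0],[0,0,-0.4,0],[0,0,-0.55,0],[0,0,-0.55,0],[0,0,-0.55,0]]]'
python3 -m handwheel '[[[0.03,0.25,0,0],[0.05,0.55,0,0],[0.07,0.8,0,0],[0.07,0.93,0,0],[0.07,0.955,0,0],[0.07,0.955,0,0],[0.07,0.955,0,0]]]'
python3 -c "
from h import *
print(rows((.5233,.3332,.134)))"
```

```text
time_s: 47.7
eef_pos: [0.5392, 0.1425, 0.0747]
eef_rot: [0.001, 0.0, 1.0, 0.0]
wrist_force: [0.1, -0.1, 1.0]
opening: 0.528
grasp_force: 0.0
time_s: 48.32
eef_pos: [0.5391, 0.1426, 0.0748]
eef_rot: [0.001, 0.0, 1.0, -0.0]
wrist_force: [-0.8, -2.9, 6.3]
opening: 0.258
grasp_force: 58.6
time_s: 49.2
eef_pos: [0.537, 0.1428, 0.1821]
eef_rot: [-0.001, 0.0, 1.0, -0.0]
wrist_force: [-1.2, 0.6, -9.6]
opening: 0.258
grasp_force: 59.7
time_s: 50.08
eef_pos: [0.524, 0.3326, 0.1825]
eef_rot: [-0.001, 0.001, 1.0, -0.001]
wrist_force: [1.3, -0.6, -8.3]
opening: 0.258
grasp_force: 60.5
[0.0029, 0.0035, 0.2427]
```

```bash
python3 -m handwheel '[[[0.002,0,0.05,0],[0.002,0,0.12,0],[0.002,0,0.175,0],[0.002,0,0.205,0],[0.002,0,0.212,0],[0.002,0,0.212,0],[0.002,0,0.212,0]]]'
python3 -m handwheel '[[[0,0,0.006,0],[0,0,0.012,0],[0,0,0.018,0],[0,0,0.025,0],[0,0,0.032,0],[0,0,0.039,0],[0,0,0.046,0],[0,0,0.053,0],[0,0,0.06,0],[0,0,0.06,0]]]'
```

```text
time_s: 50.95
eef_pos: [0.5242, 0.334, 0.1417]
eef_rot: [0.001, 0.0, 1.0, 0.0]
wrist_force: [0.1, -0.3, -8.5]
opening: 0.26
grasp_force: 60.5
time_s: 52.2
eef_pos: [0.5238, 0.3338, 0.1292]
eef_rot: [0.0, 0.0, 1.0, 0.0]
wrist_force: [-2.6, -1.3, -3.1]
opening: 0.258
grasp_force: 61.1
```

```bash
python3 -m handwheel '[[[0,0,0.005,0],[0,0,0.01,0],[0,0,0.015,0],[0,0,0.02,0],[0,0,0.022,0],[0,0,0.022,0],[0,0,0.022,0]]]'
python3 -m handwheel '[[[0,0,0,0],[0,0,0,0],[0,0,0,0],[0,0,0,0],[0,0,0,0],[0,0,0,0]]]' 45
python3 -m handwheel '[[[0,0,-0.05,0],[0,0,-0.15,0],[0,0,-0.25,0],[0,0,-0.25,0],[0,0,-0.25,0],[0,0,-0.25,0],[0,0,-0.25,0],[0,0,-0.25,0],[0,0,-0.25,0],[0,0,-0.25,0]]]'
python3 wt.py '(.523,.333)' .1417 .1245
```

```text
time_s: 53.08
eef_pos: [0.5239, 0.3338, 0.1248]
eef_rot: [0.0, 0.0, 1.0, 0.0]
wrist_force: [-3.2, -1.0, 0.8]
opening: 0.257
grasp_force: 61.4
time_s: 53.82
eef_pos: [0.5238, 0.3338, 0.1247]
eef_rot: [0.0, 0.0, 1.0, 0.0]
wrist_force: [-0.6, -0.8, -1.1]
opening: 0.527
grasp_force: 0.0
time_s: 55.08
eef_pos: [0.5238, 0.3338, 0.1746]
eef_rot: [-0.0, 0.0, 1.0, -0.0]
wrist_force: [-0.7, -1.1, -0.6]
opening: 0.526
grasp_force: 0.0
head 1328 [522.3 333.5] [23.2 22.8] 0.1425
rows to grasp [0.0074, -0.0015, 0.2508]
```

```bash
python3 -m handwheel '[[[0.006,-0.001,0.1,0],[0.006,-0.001,0.2,0],[0.006,-0.001,0.248,0],[0.006,-0.001,0.248,0],[0.006,-0.001,0.248,0]]]'
python3 -m handwheel '[[[0,0,0,0],[0,0,0,0],[0,0,0,0],[0,0,0,0],[0,0,0,0]]]' 10
python3 -m handwheel '[[[0,0,-0.02,0],[0,0,-0.06,0],[0,0,-0.15,0],[0,0,-0.25,0],[0,0,-0.33,0],[0,0,-0.33,0],[0,0,-0.33,0]]]'
python3 -m handwheel '[[[0.02,-0.2,0,0],[0.05,-0.45,0,0],[0.09,-0.84,0,0],[0.09,-0.84,0,0]]]'
python3 -m handwheel '[[[0.03,-0.25,0,0],[0.06,-0.5,0,0],[0.09,-0.84,0,0],[0.09,-0.84,0,0]]]'
python3 -m handwheel '[[[0.03,-0.25,0,0],[0.06,-0.5,0,0],[0.08,-0.7,0,0],[0.09,-0.83,0,0],[0.09,-0.83,0,0],[0.09,-0.83,0,0],[0.09,-0.83,0,0]]]'
python3 -c "
from h import *
print(rows((.4697,-.1655,.056)))"
```

```text
time_s: 55.75
eef_pos: [0.523, 0.3337, 0.1254]
eef_rot: [0.0, 0.0, 1.0, 0.0]
wrist_force: [-0.2, -0.5, -0.5]
opening: 0.528
grasp_force: 0.0
time_s: 56.38
eef_pos: [0.5231, 0.3338, 0.1255]
eef_rot: [0.001, 0.0, 1.0, 0.0]
wrist_force: [2.6, 1.8, 0.4]
opening: 0.26
grasp_force: 58.7
time_s: 57.25
eef_pos: [0.5221, 0.3334, 0.1907]
eef_rot: [-0.0, 0.0, 1.0, -0.0]
wrist_force: [0.2, -0.5, -8.5]
opening: 0.254
grasp_force: 59.4
time_s: 57.75
eef_pos: [0.5033, 0.1624, 0.1899]
eef_rot: [-0.001, 0.002, 1.0, -0.001]
wrist_force: [0.1, 0.5, -8.8]
opening: 0.258
grasp_force: 60.6
time_s: 58.25
eef_pos: [0.4862, -0.0058, 0.1908]
eef_rot: [-0.0, 0.003, 1.0, -0.001]
wrist_force: [0.5, 0.7, -8.1]
opening: 0.26
grasp_force: 61.8
time_s: 59.12
eef_pos: [0.4685, -0.1671, 0.1908]
eef_rot: [-0.0, -0.001, 1.0, 0.0]
wrist_force: [-0.2, 0.5, -8.8]
opening: 0.253
grasp_force: 61.9
[-0.0062, 0.0076, 0.6741]
```

```bash
python3 -m handwheel '[[[-0.006,0.012,0.1,0],[-0.006,0.012,0.25,0],[-0.006,0.012,0.4,0],[-0.006,0.012,0.53,0],[-0.006,0.012,0.6,0],[-0.006,0.012,0.635,0],[-0.006,0.012,0.645,0],[-0.006,0.012,0.645,0],[-0.006,0.012,0.645,0]]]'
python3 -m handwheel '[[[0,0,0.004,0],[0,0,0.008,0],[0,0,0.012,0],[0,0,0.014,0],[0,0,0.014,0]]]'
python3 -m handwheel '[[[0,0,0.003,0],[0,0,0.005,0],[0,0,0.005,0],[0,0,0.005,0]]]'
```

```text
time_s: 60.25
eef_pos: [0.4702, -0.1664, 0.0629]
eef_rot: [0.001, 0.0, 1.0, -0.0]
wrist_force: [0.3, 0.3, -8.8]
opening: 0.252
grasp_force: 61.9
time_s: 60.88
eef_pos: [0.4696, -0.166, 0.0593]
eef_rot: [-0.0, 0.0, 1.0, 0.0]
wrist_force: [-0.9, 0.2, -8.7]
opening: 0.257
grasp_force: 62.0
time_s: 61.38
eef_pos: [0.4697, -0.166, 0.0592]
eef_rot: [-0.0, 0.0, 1.0, -0.0]
wrist_force: [-5.3, 2.2, 5.2]
opening: 0.261
grasp_force: 63.3
```

```bash
python3 -m handwheel '[[[0,0,-0.002,0],[0,0,-0.002,0],[0,0,-0.002,0],[0,0,-0.002,0],[0,0,-0.002,0]]]' 42
python3 -m handwheel '[[[0,0,-0.1,0],[0,0,-0.3,0],[0,0,-0.6,0],[0,0,-0.9,0],[0,0,-0.9,0],[0,0,-0.9,0]]]'
python3 -m handwheel '[[[-0.1,-0.4,0,-0.03],[-0.2,-0.8,0,-0.07],[-0.2,-0.91,0,-0.07],[-0.2,-0.91,0,-0.07],[-0.2,-0.91,0,-0.07],[-0.2,-0.91,0,-0.07]]]' 60
python3 - <<'E'
from m import *
T=tool();c,X=cam('wrist'); save('w9.png',c); z=X[...,2]; np.savez('w9',c=c,X=X)
b=(abs(z-.052)<.005)&(X[...,1]<-.27)
for q,a in blob(X,b):
    if a>200: print('knob',a,*box(X[q]),np.median(X[q][:,2]), rows((*(box(X[q])[0]/1000),.0335)))
b=(abs(z-.012)<.004)&(X[...,1]<-.25)&(c.astype(int).max(2)>50)
for q,a in blob(X,b):
    if a>2000: print('lid',a,*box(X[q]))
b=(abs(z-.085)<.006)&(X[...,1]>-.26)&(X[...,1]<-.08)
print('box',*box(X[b]))
b=(z>.063)&(z<.079)&(X[...,1]>-.21)&(X[...,1]<-.13)
for q,a in blob(X,b):
    if a>100: print('w',a,*box(X[q]),np.median(X[q][:,2]))
E
```

```text
time_s: 62.0
eef_pos: [0.4697, -0.166, 0.0587]
eef_rot: [0.0, 0.0, 1.0, -0.0]
wrist_force: [0.4, -0.2, -0.3]
opening: 0.491
grasp_force: 0.0
time_s: 62.75
eef_pos: [0.4694, -0.1658, 0.2383]
eef_rot: [-0.0, 0.0, 1.0, 0.0]
wrist_force: [1.2, 0.1, -0.5]
opening: 0.493
grasp_force: 0.0
time_s: 63.5
eef_pos: [0.5093, -0.3464, 0.2378]
eef_rot: [-0.001, -0.053, 0.999, 0.001]
wrist_force: [0.1, -0.7, -0.3]
opening: 0.708
grasp_force: 0.0
knob 2213 [ 607.9 -650.7] [295.1   9.9] 1.4 0.052094941252149696 [-0.3286, -1.5654, 1.0226]
knob 638 [ 510.  -348.8] [29.2 27.9] 6.4 0.052947742403414155 [-0.0017, -0.0125, 1.024]
lid 29787 [ 510.3 -348.5] [296.3 136. ] 3.0
box [ 550.6 -168.9] [117.6 276.1] 86.9
w 176 [ 418.6 -170.4] [76.7  0.6] 86.8 0.07123617833742285
w 617 [ 469.5 -167.5] [23.  22.9] 49.1 0.07464666685812027
w 492 [ 549.7 -172.5] [23.3 22.4] 14.1 0.0727671273200522
```

View pics/w9.png

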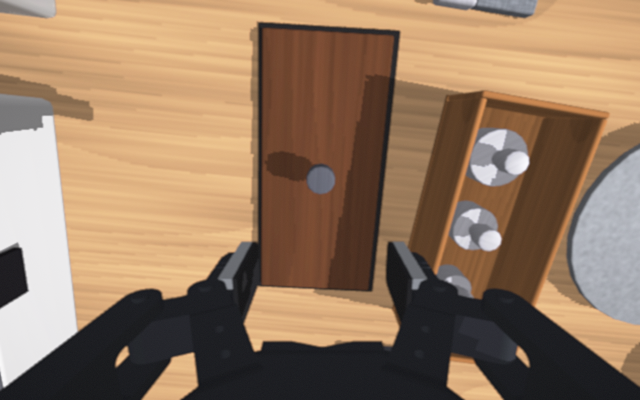

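All three weights stand upright in the box, at (517,162), (490,240) and (450,280). The lid lies undisturbed with its knob at (320,180). Next I grasp the lid.

```bash
python3 -m handwheel '[[[-0.001,-0.006,0.2,0],[-0.001,-0.006,0.45,0],[-0.001,-0.006,0.7,0],[-0.001,-0.006,0.85,0],[-0.001,-0.006,0.9,0],[-0.001,-0.006,0.9,0]]]'
python3 -m handwheel '[[[0,0,0.05,0],[0,0,0.1,0],[0,0,0.115,0],[0,0,0.115,0],[0,0,0.115,0]]]'
python3 -m handwheel '[[[0,0,0,0],[0,0,0,0],[0,0,0,0],[0,0,0,0],[0,0,0,0],[0,0,0,0]]]' 15
python3 -m handwheel '[[[0,0,-0.02,0],[0,0,-0.06,0],[0,0,-0.15,0],[0,0,-0.3,0],[0,0,-0.5,0],[0,0,-0.7,0],[0,0,-0.85,0],[0,0,-0.9,0],[0,0,-0.9,0],[0,0,-0.9,0]]]'
python3 - <<'E'
from m import *
T=tool();c,X=cam('wrist'); z=X[...,2]; print(T[:3,3])
b=(abs(z-(T[2,3]-.0297+.008))<.006)
for q,a in blob(X,b):
    if a>1500: print('lid',a,*box(X[q]))
print(rows((.5103+.0403,-.3485+.1796,.21)))
E
```

```text
time_s: 64.3
eef_pos: [0.5102, -0.3487, 0.0591]
eef_rot: [0.0, -0.053, 0.999, -0.0]
wrist_force: [0.1, 0.0, 0.1]
opening: 0.702
grasp_force: 0.0
time_s: 64.92
eef_pos: [0.51, -0.3494, 0.0359]
eef_rot: [0.0, -0.052, 0.999, -0.0]
wrist_force: [0.4, -0.0, 0.6]
opening: 0.706
grasp_force: 0.0
time_s: 65.68
eef_pos: [0.5102, -0.3494, 0.0362]
eef_rot: [0.0, -0.052, 0.999, -0.0]
wrist_force: [-0.3, 1.5, 4.3]
opening: 0.332
grasp_force: 59.6
time_s: 66.92
eef_pos: [0.5092, -0.3485, 0.2139]
eef_rot: [-0.001, -0.052, 0.999, 0.001]
wrist_force: [0.3, -0.2, -2.3]
opening: 0.326
grasp_force: 59.4
[ 0.50916    -0.34849331  0.21391528]
lid 71328 [ 466.6 -351.1] [149.5 137.2] 3.7
lid 3145 [ 557.2 -343.8] [37.2 51.7] 5.6
[-0.3, 0.8712, 0.0204]
```

```bash
python3 -m handwheel '[[[-0.04,0.12,0,0],[-0.1,0.3,0,0.02],[-0.17,0.5,0,0.04],[-0.24,0.7,0,0.06],[-0.29,0.83,0,0.071],[-0.3,0.87,0,0.071],[-0.3,0.87,0,0.071],[-0.3,0.87,0,0.071],[-0.3,0.87,0,0.071]]]'
python3 - <<'E'
from m import *
T=tool();c,X=cam('wrist'); save('w10.png',c); z=X[...,2]; print(T[:3,3])
b=(abs(z-(T[2,3]-.0322+.008))<.006)
for q,a in blob(X,b):
    if a>1500: print('lid',a,*box(X[q]))
print(rows((.5505,-.1695,.1172)))
E
```

```text
time_s: 68.1
eef_pos: [0.5512, -0.1708, 0.2156]
eef_rot: [-0.0, 0.002, 1.0, -0.0]
wrist_force: [0.1, 0.0, -2.1]
opening: 0.327
grasp_force: 59.6
[ 0.55116281 -0.17081713  0.21558561]
lid 71358 [ 508.5 -168.9] [137.7 148.8] 87.8
lid 3144 [ 599.4 -171.4] [37.1 51.6] 0.5
[0.0033, 0.0064, 0.492]
```

```bash
python3 -m handwheel '[[[0.003,0.012,0.06,0],[0.003,0.012,0.16,0],[0.003,0.012,0.28,0],[0.003,0.012,0.38,0],[0.003,0.012,0.44,0],[0.003,0.012,0.46,0],[0.003,0.012,0.465,0],[0.003,0.012,0.465,0],[0.003,0.012,0.465,0]]]'
python3 -c "
from h import *
print(rows((.5505,-.1695,.1172)))"
```

```text
time_s: 69.28
eef_pos: [0.5512, -0.1677, 0.1234]
eef_rot: [0.001, 0.001, 1.0, -0.0]
wrist_force: [0.1, 0.4, -2.4]
opening: 0.33
grasp_force: 59.6
[0.0035, -0.0091, 0.031]
```

```bash
python3 -m handwheel '[[[0.002,-0.007,0.004,0],[0.002,-0.007,0.01,0],[0.002,-0.007,0.016,0],[0.002,-0.007,0.022,0],[0.002,-0.007,0.022,0],[0.002,-0.007,0.022,0]]]'
python3 -m handwheel '[[[0,0,0.003,0],[0,0,0.006,0],[0,0,0.009,0],[0,0,0.009,0],[0,0,0.009,0]]]'
```

```text
time_s: 70.03
eef_pos: [0.5504, -0.1689, 0.1183]
eef_rot: [0.0, 0.001, 1.0, -0.0]
wrist_force: [-0.8, 0.6, -2.1]
opening: 0.332
grasp_force: 59.6
time_s: 70.65
eef_pos: [0.5505, -0.1689, 0.1172]
eef_rot: [0.0, 0.001, 1.0, -0.0]
wrist_force: [-3.6, 0.9, 4.5]
opening: 0.326
grasp_force: 60.2
```

Contact. I release, retreat upward and away, then check everything.

```bash
python3 -m handwheel '[[[0,0,-0.002,0],[0,0,-0.002,0],[0,0,-0.002,0],[0,0,-0.002,0],[0,0,-0.002,0]]]' 55
python3 -m handwheel '[[[0,0,-0.1,0],[0,0,-0.3,0],[0,0,-0.6,0],[0,0,-0.7,0],[0,0,-0.7,0],[0,0,-0.7,0]]]'
python3 - <<'E'
from m import *
T=tool();c,X=cam('wrist'); z=X[...,2]
b=(abs(z-.094)<.005)&(X[...,1]<-.05)
for q,a in blob(X,b):
    if a>1500: print('lid wrist',a,*box(X[q]),np.median(X[q][:,2]))
E
python3 -m handwheel '[[[0.1,0.3,0,0],[0.2,0.6,0,0],[0.3,1,0,0],[0.3,1,0,0],[0.3,1,0,0]]]'
python3 -m handwheel '[[[0.1,0.3,0,0],[0.2,0.6,0,0],[0.3,1,0,0],[0.3,1,0,0],[0.3,1,0,0]]]'
python3 - <<'E'
from m import *
c,X=cam('top'); save('t9.png',c[60:320,150:550],2); z=X[...,2]
b=reg(370,440,135,245)&(abs(z-.093)<.006)
for q,a in blob(X,b):
    if a>300: print('lid top',a,*box(X[q]),np.percentile(X[q][:,2],[5,50,95]))
E
```

```text
time_s: 71.28
eef_pos: [0.5504, -0.1689, 0.1168]
eef_rot: [-0.0, 0.001, 1.0, 0.0]
wrist_force: [0.5, -0.8, -0.3]
opening: 0.641
grasp_force: 0.0
time_s: 72.03
eef_pos: [0.5496, -0.1684, 0.2552]
eef_rot: [-0.001, 0.001, 1.0, 0.001]
wrist_force: [-0.2, 1.1, -0.6]
opening: 0.643
grasp_force: 0.0
lid wrist 41916 [ 550.6 -169.3] [136.5 296. ] 86.9 0.09412723127693742
time_s: 72.7
eef_pos: [0.4896, 0.0328, 0.2554]
eef_rot: [-0.001, -0.001, 1.0, 0.0]
wrist_force: [-1.4, -0.7, 0.2]
opening: 0.642
grasp_force: 0.0
time_s: 73.32
eef_pos: [0.4308, 0.2317, 0.2559]
eef_rot: [-0.001, -0.0, 1.0, -0.0]
wrist_force: [-0.1, -0.1, 0.1]
opening: 0.64
grasp_force: 0.0
lid top 3594 [ 548.9 -169.6] [137.4 296.6] 87.0 [0.08866905 0.09277955 0.09709304]
```

View pics/t9.png

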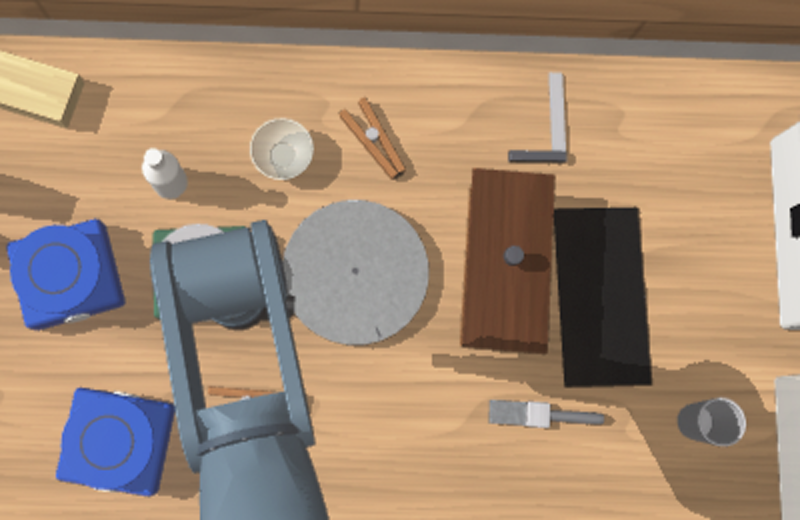

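The lid is on the box to within 1 mm and matches its yaw. The mat and turntable are empty, and the bystanders in view are where they started.

```bash
python3 -c "
from bench import ctrl
print(ctrl.hand_in())"
```

```text
the job is handed in; nothing more can be done
None
```

I checked the scale with the three weights in order (400 g, 630 g, 900 g), stood each upright in the box, laid the lid back within about 1 mm of the box's centre, and handed the job in at about 73 s.

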